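# Find the fullest cocoa tin by feel and hold it up

### The arm

A 6-joint arm with a two-finger parallel gripper is mounted at the origin on a cart in front of the work surface, level with it; the furniture and walls round the work are solid. World frame = base frame: x ahead of the robot, y to its left, z up, the work surface at z = 0. Lengths are in mm, angles in rad, forces in N, time in s.
With the tool pointing down it reaches from about 350 to 875 mm from the base axis. Payload 4.2 kg.
Tool frame: the origin (TCP) lies at the very end of the fingers, on their centre line; the grasp point (between the pads) lies 19 mm behind it (pinch_z is the distance from the TCP to the grasp point, in mm); z points along the fingers, y is the line along which they close (so a half turn about z gives the same grasp; the last joint's range is limited). The gripper opens to 85 mm and grips with 20 to 120 N. Pads are 22 mm wide; open, the fingers measure 114 mm over their backs; the gripper's body (76 mm by 85 mm) begins 54 mm behind the grasp point. The pads swing forward as they close: fully open they stand 13 mm farther back than shut.
Start: joints at [-0.928, 0.385, 0.008, 0, -1.194, -0.259], TCP at [234.043, -579.503, 231.312] pointing down, gripper open.
Joint ranges: [-3.14, 3.14], [-1.21, 2.06], [-1.07, 1.41], [-3.16, 2.05], [-2.99, -0.16], [-3.1, 3.1]. Speed limits (rad/s): [2.79, 2.79, 3.14, 3.14, 3.14, 3.14].

### API

Orientations are given as a unit quaternion [x, y, z, w].
In Python, from bench import * gives the robot as it stands.
- The arm moves only by the tool arm_command, never from a script. Its argument "steps" is one flat list of numbers, 4 for each row, row after row: the shift along the tool's x, y, z in m, then the turn about the tool's z in rad. In form: [tx, ty, tz, roll, tx, ty, tz, roll, ...]. A call has 1 to 20 rows; each row shifts and turns the commanded pose from where the row before left it, along the tool's axes as they then stand; what a row does not reach is not made up. A row lasts 1/8 s, in which the tool goes at most 62.5 mm and 10.7 degrees, less where a joint would pass 70% of its speed; a pose out of reach is approached as far as the arm can. A call with a gripper value outside its range is refused whole. "grip" is the finger opening in m, from 0 to 0.0854, set as the call begins (left out, the last holds). The fingers move at their own pace and stop on an object; the grip force is fixed at half the most. Time passes only in rows, so rows that do not move let the fingers close. It gives the time, the measured TCP pose, the force, the opening and the grip force at its end, in the units of the state.
- read_state(): the state, without advancing time (a new reading comes with each control period).
- get_image(name): name is "scene" or "top"; returns the picture (400x640x3 uint8, red, green, blue); there is no depth.
- get_calibration(name): a dict with "camera_matrix" (3x3 intrinsics, pixels), "cam_to_world" (4x4, takes a point from camera to world coordinates). Camera axes: x right, y down, z forward; pixel columns grow to the right and rows downward; lengths in mm; the calibration is good to about 2 mm. A picture is of the moment at which its call begins. get_calibration takes no time and is no camera call.
- job_done(): hands the job in; it is judged then, once.
The state is a dict: "clock": time; "joints": joint angles; "joint_vel": joint speeds; "joint_efforts": joint torques, N m; "position": TCP position; "ee_rot": TCP orientation; "contact_force": force on the tool from outside, world axes, zero at the start; "wrist_torque": the same for the moment, N m; "gripper_width": finger opening in mm; "grasp_force": force on a finger pad.
Only numpy, scipy, OpenCV 4.12 (cv2) and the standard library are available. Lean on these libraries where they do the work, as an engineer would, in place of code of your own. Each camera call takes 0.05 s, during which the arm holds its last target. There are 200 camera calls.

### The job

Three identical closed steel cocoa tins stand in a row on the bar mat and only their weight tells which is fullest: going from left to right, lift each one straight up over its own place to 5 to 10 cm clear of the mat, keep it still for about a second to feel its weight, and set it back where it stood (the last one may stay in hand if it is the heaviest). Then finish while holding the heaviest one up in the gripper, upright and still, about 15 to 20 cm clear of the mat, with the other two standing in their places. Leave the tamper, the leveller and the milk pitcher where they are.

Things in the scene. Friction and masses are not known exactly. Their poses are not given: they have to be found in the camera images.
- bar_mat: black rubber bar mat fixed to the worktop, 220 mm (x) by 440 mm (y), top face 6 mm above the worktop, a 9 mm high narrow rim round it; origin at the centre of its underside, y axis along its length towards the left place, x axis away from the robot; turned by up to 0.25 rad
- place_left (a point): point on the mat's top face (6 mm over the worktop) at the middle of the left (largest y) place; a tin stands within about 20 mm of it at the start. The places are 140 mm apart in a row along the mat's y axis.
- place_middle (a point): point on the mat's top face (6 mm over the worktop) at the middle of the middle place; a tin stands within about 20 mm of it at the start. The places are 140 mm apart in a row along the mat's y axis.
- place_right (a point): point on the mat's top face (6 mm over the worktop) at the middle of the right (smallest y) place; a tin stands within about 20 mm of it at the start. The places are 140 mm apart in a row along the mat's y axis.
- tin_1_center (a point): centre (half-way up, z axis up) of one of three identical closed steel cocoa tins, round, upright, 101 mm tall: body 64 mm across up to 78 mm, then the fixed lid, 67 mm across, near-upright sides, good to grip. Fillings differ: 0.2 to 0.7 kg, the heaviest at least 0.2 kg over the others. Which tin stands at which place changes every time.
- tin_2_center (a point): centre (half-way up, z axis up) of one of three identical closed steel cocoa tins, round, upright, 101 mm tall: body 64 mm across up to 78 mm, then the fixed lid, 67 mm across, near-upright sides, good to grip. Fillings differ: 0.2 to 0.7 kg, the heaviest at least 0.2 kg over the others. Which tin stands at which place changes every time.
- tin_3_center (a point): centre (half-way up, z axis up) of one of three identical closed steel cocoa tins, round, upright, 101 mm tall: body 64 mm across up to 78 mm, then the fixed lid, 67 mm across, near-upright sides, good to grip. Fillings differ: 0.2 to 0.7 kg, the heaviest at least 0.2 kg over the others. Which tin stands at which place changes every time.
- tamper: bystander, loose: coffee tamper with wooden handle, 58 mm across, 91 mm tall, standing on the far half of the mat; origin at the centre of its underside
- leveller: bystander, loose: low round black coffee leveller, 59 mm across, 36 mm tall, on the far half of the mat; origin at the centre of its underside
- milk_pitcher: bystander, loose: small round steel-grey pitcher with handle, 73x103x76 mm, on the worktop left of the mat; origin at the centre of its underside
There are look-alikes about, which are no part of the job. Leave any pink look-alike of the part that bears tin_3_center alone. Leave any blue look-alike of the part that bears tin_1_center alone.

How it is judged:
By the outcome, as a careful person would: the job done as asked, in the order asked, and still so for the second after the job is handed in, while the arm keeps its last pose, push and grip.
It also fails if it takes over 72 s, if anything falls off the work surface, if the arm or the gripper's body presses on something with over 40 N, if the wrist force passes 120 N, or if a joint passes its speed limit or range.

## Working session

There is one attempt and no reset: what is moved stays moved. The work goes in short steps, Python scripts to look and compute and a tool call to move; the robot and the scene stay as the last step left them, time stands still between calls to the robot, and variables do not carry over. Pictures are saved under pics/ and viewed, at most 10 in all, crops included, and the job is handed in when it is done.

Besides the shell and the picture viewer there is one more tool, called after "Emit:" by a JSON object that holds its "method" and its "body". arm_command: Moves the arm, as the interface text tells. Its arguments: {"type":"object","properties":{"steps":{"type":"array","items":{"type":"number"}},"grip":{"type":"number"}},"required":["steps"]}

```bash
mkdir -p pics
python3 - <<'E'
from bench import *
import cv2
for n in("scene","top"):
    cv2.imwrite(f"pics/{n}0.png",get_image(n)[:,:,::-1]); c=get_calibration(n); print(n,c["camera_matrix"],c["cam_to_world"])
s=read_state();print(s)
E
```

```text
scene [[520.17139372   0.         311.89322363]
 [  0.         520.17139372 207.91666778]
 [  0.           0.           1.        ]] [[-7.96958333e-01 -3.96234529e-01  4.55911848e-01 -1.32317560e+02]
 [-6.04030105e-01  5.19978066e-01 -6.03962286e-01  7.74800192e+02]
 [ 2.24655119e-03 -7.56717258e-01 -6.53738437e-01  9.43148833e+02]
 [ 0.00000000e+00  0.00000000e+00  0.00000000e+00  1.00000000e+00]]
top [[405.76734725   0.         317.54985861]
 [  0.         405.76734725 205.89043304]
 [  0.           0.           1.        ]] [[-3.84262464e-04 -9.94024721e-01  1.09154504e-01  3.18961472e+02]
 [-9.99927784e-01  1.69305836e-03  1.18978796e-02 -2.85770679e+01]
 [-1.20115914e-02 -1.09142050e-01 -9.93953588e-01  1.32382849e+03]
 [ 0.00000000e+00  0.00000000e+00  0.00000000e+00  1.00000000e+00]]
{'clock': 0.1, 'joints': array([-9.28383399e-01,  3.85486544e-01,  6.80974250e-03, -4.23607340e-04,
       -1.19403721e+00, -2.58598790e-01]), 'joint_vel': array([-3.87125984e-04, -2.42401794e-03,  3.02778889e-03, -7.49610310e-05,
        2.42918474e-03, -4.16507135e-04]), 'joint_efforts': array([-1.83586312e-04, -3.93319988e+01,  1.88929778e+01,  4.19789627e+00,
       -2.57624517e-03,  8.52646753e-07]), 'position': array([ 233.86159268, -579.04811529,  230.34701849]), 'ee_rot': array([-1.90654529e-01,  9.81656708e-01,  9.48900421e-04, -2.40270302e-04]), 'contact_force': array([-0.0808793 ,  0.03498067, -0.29959711]), 'wrist_torque': array([-0.04629559,  0.02379291, -0.00184428]), 'grasp_force': 0.0, 'gripper_width': 85.48055987081172}
```

View pics/scene0.png

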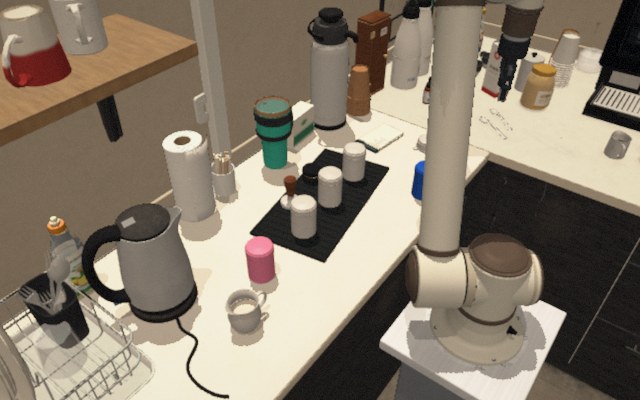

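View pics/top0.png

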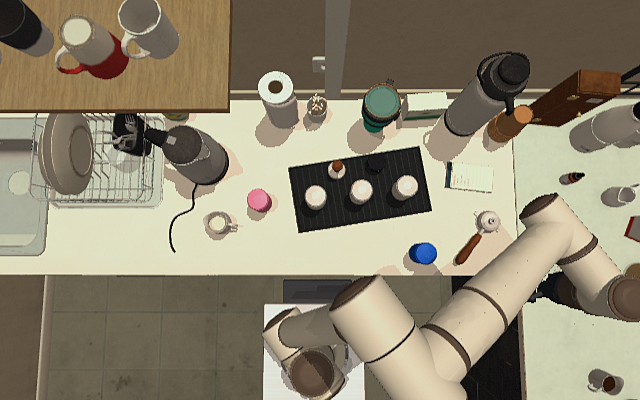

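Both views show three white-grey tins on the black mat, at top-view pixels (315,196), (361,190) and (405,187). The look-alikes stand off the mat: pink at (259,200) and blue at (423,253). The tamper is at (336,168) and the leveller at (375,163). The three grey tins on the mat fit the description. I'll confirm in an enlarged crop and triangulate.

```bash
cat > h.py <<'E'
import cv2,numpy as np
from bench import *
def ray(n,p):
    c=get_calibration(n);T=c["cam_to_world"];d=T[:3,:3]@np.linalg.inv(c["camera_matrix"])@[p[0],p[1],1.]
    return T[:3,3],d/np.linalg.norm(d)
def plane(n,p,z):
    o,d=ray(n,p);return o+d*(z-o[2])/d[2]
def tri(p,q):
    o1,d1=ray("top",p);o2,d2=ray("scene",q)
    t=np.linalg.lstsq(np.c_[d1,-d2],o2-o1,rcond=None)[0]
    a,b=o1+t[0]*d1,o2+t[1]*d2
    return (a+b)/2,np.linalg.norm(a-b)
E
python3 - <<'E'
from h import *
t=cv2.imread("pics/top0.png");s=cv2.imread("pics/scene0.png")
a=cv2.resize(t[140:240,280:440],(800,500),interpolation=cv2.INTER_CUBIC)
b=cv2.resize(s[125:265,240:400],(640,560),interpolation=cv2.INTER_CUBIC)
cv2.imwrite("pics/ca.png",a);cv2.imwrite("pics/cb.png",b)
m=cv2.cvtColor(t,cv2.COLOR_BGR2GRAY)
dark=(m<70).astype(np.uint8);dark[:, :285]=0;dark[:,436:]=0;dark[:140]=0;dark[236:]=0
dark=cv2.morphologyEx(dark,cv2.MORPH_OPEN,np.ones((3,3)))
cs=max(cv2.findContours(dark,0,2)[0],key=cv2.contourArea)
bx=cv2.boxPoints(cv2.minAreaRect(cs));print("mat px",bx.round(1).tolist())
w=np.array([plane("top",p,7) for p in bx]);print(w.round(0),np.linalg.norm(np.roll(w,1,0)-w,axis=1))
for p in[(315,192),(361,187),(405,184)]:
    print(plane("top",p,101).round(0))
E
```

```text
mat px [[287.6000061035156, 167.89999389648438], [420.29998779296875, 145.8000030517578], [431.1000061035156, 210.5], [298.3999938964844, 232.60000610351562]]
[[ 590.   86.    7.]
 [ 663. -353.    7.]
 [ 448. -382.    7.]
 [ 377.   49.    7.]] [216.54164597 444.80106749 217.08414478 436.90891414]
[496.  -6. 101.]
[ 511. -146.  101.]
[ 520. -280.  101.]
```

View pics/ca.png

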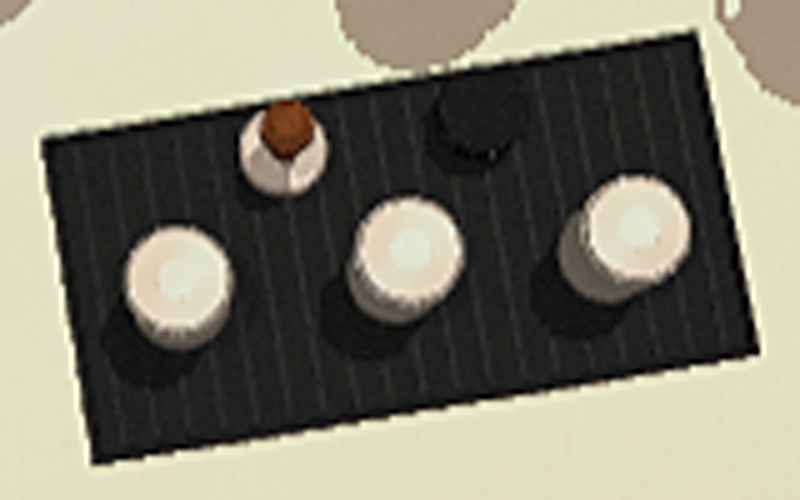

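View pics/cb.png

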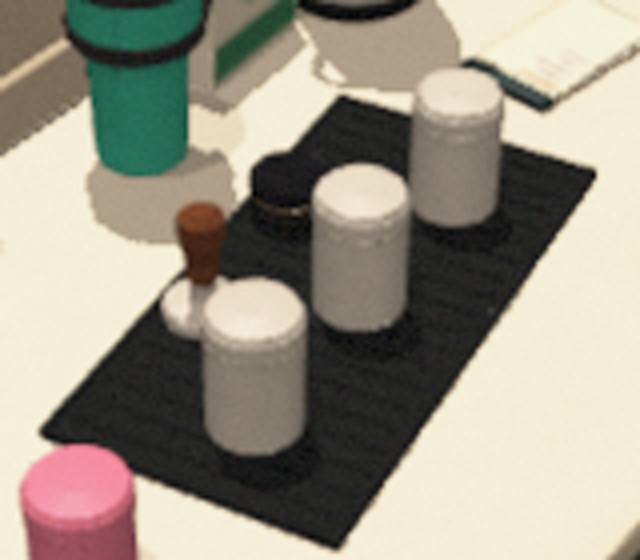

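The crops confirm three grey-lidded tins on the mat, with lid centres near crop A (180,279), (410,247) and (637,229). The tamper and leveller stand behind them, and the pink tin is off the mat.

Run:
```python
from h import *
t=cv2.imread("pics/top0.png");g=cv2.cvtColor(t,cv2.COLOR_BGR2GRAY)
A=np.array([(180,279),(410,247),(637,229)]);B=np.array([(255,312),(361,194),(459,97)])
pa=(A+.5)/5-.5+[280,140];pb=(B+.5)/4-.5+[240,125]
for a,b in zip(pa,pb):
    x0,y0=(a-16).astype(int);c=(g[y0:y0+32,x0:x0+32]>190).astype(np.uint8)
    k=max(cv2.findContours(c,0,2)[0],key=cv2.contourArea);(u,v),r=cv2.minEnclosingCircle(k);e=np.array([u+x0,v+y0])
    X,gap=tri(e,b);print(a,e,r,"tri",X.round(0),gap.round(1),"plane107",plane("top",e,107).round(0))
# mat corners two views
ca=np.array([(42,138),(697,32),(759,353),(93,465)]);cb=np.array([(42,432),(342,98),(596,174),(338,548)])
print([ (tri((p+.5)/5-.5+[280,140],(q+.5)/4-.5+[240,125])[0]).round(0).tolist() for p,q in zip(ca,cb)])
w=np.array([plane("top",(p+.5)/5-.5+[280,140],9) for p in ca]);c=w.mean(0)
ey=(w[0]+w[3]-w[1]-w[2]);ey/=np.linalg.norm(ey);print(w.round(0),c,ey,np.arctan2(-ey[0],ey[1]))
print("places if centred",[ (c+k*140*ey).round(0) for k in(1,0,-1)])
for p in((336,168),(376,163)):print(plane("top",p,40).round(0))
```

```text
[315.6 195.4] [315. 195.] 9.848958015441895 tri [486.  -7. 100.] 2.1 plane107 [486.  -6. 107.]
[361.6 189. ] [361.5 189.5] 9.617792129516602 tri [ 504. -148.  100.] 0.4 plane107 [ 502. -147.  107.]
[407.  185.4] [407.2631588 185.       ] 9.73694133758545 tri [ 518. -288.   96.] 0.3 plane107 [ 516. -286.  107.]
[[592.0, 84.0, 4.0], [664.0, -350.0, 1.0], [450.0, -384.0, 2.0], [377.0, 50.0, 4.0]]
[[ 592.   85.    9.]
 [ 662. -348.    9.]
 [ 449. -382.    9.]
 [ 376.   50.    9.]] [ 519.69799515 -149.00037643    9.        ] [-0.16221326  0.98675572  0.        ] 0.1629332066559622
places if centred [array([497., -11.,   9.]), array([ 520., -149.,    9.]), array([ 542., -287.,    9.])]
[582. -73.  40.]
[ 598. -201.   40.]
```

Emit:
{"method": "arm_command", "body": {"steps": [-0.015,0.015,0,0,-0.03,0.03,0,0,-0.032,0.0312,0,0,-0.032,0.0312,0,0,-0.032,0.0312,0,0,-0.032,0.0312,0,0,-0.032,0.0312,0,0,-0.032,0.0312,0,0,-0.032,0.0312,0,0,-0.032,0.0312,0,0,-0.032,0.0312,0,0,-0.032,0.0312,0,0,-0.032,0.0312,0,0,-0.032,0.0312,0,0,-0.02,0.018,0,0,0,0,0,0.11,0,0,0,0.11,0,0,0,0], "grip": 0.0854}}

```text
clock: 2.35
position: [486.3, -5.7, 230.9]
ee_rot: [-0.082, 0.997, 0.0, -0.0]
contact_force: [0.2, 0.6, -0.3]
gripper_width: 85.4
grasp_force: 0.0
```

```bash
cat >> h.py <<'E'
from scipy.spatial.transform import Rotation as R
def off(t):
    s=read_state();r=R.from_quat(s["ee_rot"]).as_matrix()
    print("t",s["clock"],"p",s["position"].round(1),"tool dxyz",(r.T@(np.array(t)-s["position"])).round(1),"yaxis",r[:,1].round(3),"F",s["contact_force"].round(2),"w",round(s["gripper_width"],1),"g",round(s["grasp_force"],1))
E
python3 -c "
from h import *
off((486,-6,68))"
```

```text
t 2.35 p [486.3  -5.7 230.9] tool dxyz [  0.2  -0.2 162.9] yaxis [-0.164  0.986  0.   ] F [ 0.17  0.59 -0.27] w 85.4 g 0.0
```

Emit:
{"method": "arm_command", "body": {"steps": [0,0,0.02,0,0,0,0.03,0,0,0,0.03,0,0,0,0.02,0,0,0,0.011,0,0,0,0,0,0,0,0,0]}}

```text
clock: 3.22
position: [487.3, -5.7, 121.2]
ee_rot: [-0.082, 0.997, 0.0, 0.001]
contact_force: [0.7, 0.2, -0.2]
gripper_width: 85.4
grasp_force: 0.0
```

Run:
```python
from h import *
off((486,-6,68))
t=get_image("scene")[:,:,::-1][100:260,220:420];u=get_image("top")[:,:,::-1][130:250,260:410]
cv2.imwrite("pics/l1.png",np.hstack([cv2.resize(t,(400,320)),cv2.resize(u,(400,320))]))
```

```text
t 3.225 p [487.3  -5.7 121.2] tool dxyz [ 1.4 -0.1 53.1] yaxis [-0.164  0.987 -0.   ] F [ 0.74  0.23 -0.23] w 85.4 g 0.0
```

View pics/l1.png

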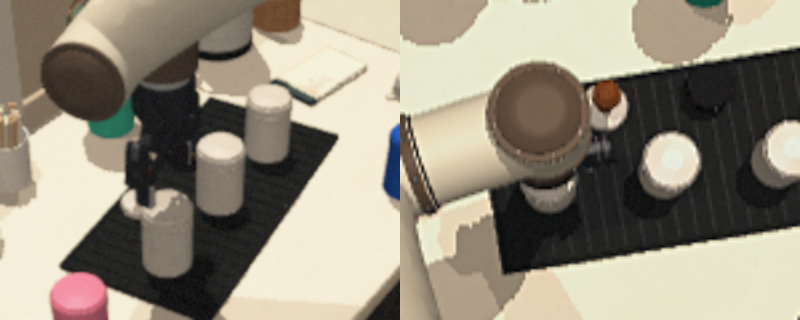

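The crop shows the open fingers straddling the left tin: near fingertip at about (147,198), far one at about (190,163), lid centre at (167,203). I'll check this against the projection.

Run:
```python
from h import *
c=get_calibration("scene");T=np.linalg.inv(c["cam_to_world"])
def pr(p):
    q=c["camera_matrix"]@(T[:3,:3]@np.array(p)+T[:3,3]);return ((q[:2]/q[2]-[220,100])*2).round(0)
y=np.array([-.164,.987,0])
for z in(121,134):print([pr(np.array([487,-6,z])+k*y) for k in(43,57,-43,-57,0)])
print(pr([486,-6,107]),pr([486,-6,101]))
```

```text
[array([148., 212.]), array([142., 219.]), array([181., 173.]), array([186., 167.]), array([165., 192.])]
[array([147., 204.]), array([142., 211.]), array([181., 165.]), array([186., 159.]), array([165., 184.])]
[165. 201.] [165. 205.]
```

The projection agrees, with the open tips standing about 13 mm back. Descend and grasp.

Emit:
{"method": "arm_command", "body": {"steps": [0.001,0,0.015,0,0,0,0.015,0,0,0,0.013,0,0,0,0.01,0,0,0,0,0,0,0,0,0]}}

```text
clock: 4.08
position: [486.0, -5.9, 67.6]
ee_rot: [-0.082, 0.997, 0.0, 0.0]
contact_force: [-0.1, -0.3, -0.1]
gripper_width: 85.3
grasp_force: 0.0
```

Emit:
{"method": "arm_command", "body": {"steps": [0,0,0,0,0,0,0,0,0,0,0,0,0,0,0,0,0,0,0,0,0,0,0,0,0,0,0,0,0,0,0,0], "grip": 0.05}}

```text
clock: 5.08
position: [486.3, -5.8, 68.4]
ee_rot: [-0.082, 0.997, 0.0, 0.001]
contact_force: [-1.9, -1.5, 5.1]
gripper_width: 64.1
grasp_force: 65.3
```

Emit:
{"method": "arm_command", "body": {"steps": [0,0,-0.005,0,0,0,-0.012,0,0,0,-0.015,0,0,0,-0.015,0,0,0,-0.015,0,0,0,-0.01,0,0,0,-0.003,0,0,0,0,0,0,0,0,0,0,0,0,0]}}

```text
clock: 6.32
position: [485.4, -6.0, 141.8]
ee_rot: [-0.082, 0.997, -0.0, -0.001]
contact_force: [1.1, 0.1, -1.9]
gripper_width: 63.8
grasp_force: 66.4
```

Emit:
{"method": "arm_command", "body": {"steps": [0,0,0,0,0,0,0,0,0,0,0,0,0,0,0,0]}}

```text
clock: 6.82
position: [485.6, -5.9, 142.3]
ee_rot: [-0.082, 0.997, 0.0, 0.0]
contact_force: [0.3, -0.6, -2.2]
gripper_width: 64.2
grasp_force: 66.4
```

Emit:
{"method": "arm_command", "body": {"steps": [0,0,0,0,0,0,0,0,0,0,0,0,0,0,0,0,0,0,0,0,0,0,0,0]}}

```text
clock: 7.58
position: [485.6, -6.0, 142.3]
ee_rot: [-0.082, 0.997, -0.0, -0.0]
contact_force: [0.3, 0.4, -2.2]
gripper_width: 63.9
grasp_force: 66.4
```

Run:
```python
from h import *
off((486.3,-5.8,68.4))
s=read_state();print(s["wrist_torque"],s["joint_efforts"])
t=get_image("scene")[:,:,::-1][100:260,220:420]
cv2.imwrite("pics/l2.png",cv2.resize(t,(600,480)))
```

```text
t 7.575 p [485.6  -6.  142.3] tool dxyz [-0.7  0.1 73.9] yaxis [-0.163  0.987 -0.   ] F [ 0.3   0.41 -2.24] w 63.9 g 66.4
[-0.02600628 -0.02833726 -0.04345167] [ 2.84118578e-04 -2.94599569e+01  1.63064235e+01  3.73370357e+00
 -3.46174020e-03  2.45374486e-05]
```

View pics/l2.png

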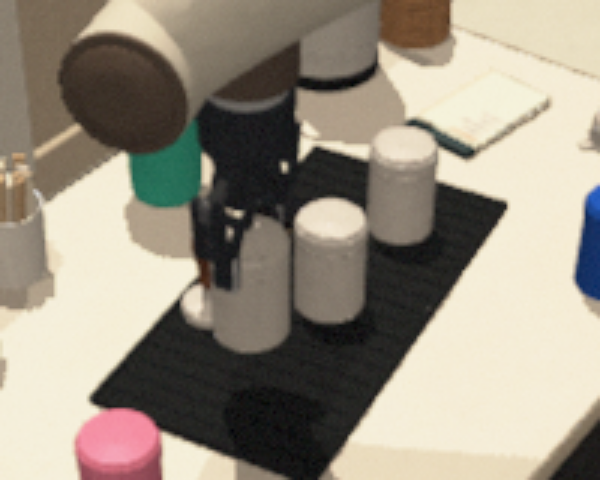

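The left tin is lifted (its shadow is detached from it) and upright, with Fz about -2.2 N. Set it back.

Emit:
{"method": "arm_command", "body": {"steps": [0,0,0.01,0,0,0,0.015,0,0,0,0.015,0,0,0,0.015,0,0,0,0.01,0,0,0,0.005,0,0,0,0.0035,0,0,0,0,0,0,0,0,0]}}

```text
clock: 8.75
position: [485.8, -5.9, 69.1]
ee_rot: [-0.082, 0.997, 0.0, 0.0]
contact_force: [0.8, -0.2, -2.5]
gripper_width: 64.3
grasp_force: 66.4
```

Emit:
{"method": "arm_command", "body": {"steps": [0,0,0,0,0,0,0,0,0,0,0,0,0,0,0,0,0,0,0,0,0,0,0,0], "grip": 0.0854}}

```text
clock: 9.5
position: [485.6, -6.0, 68.8]
ee_rot: [-0.082, 0.997, 0.0, -0.0]
contact_force: [-0.2, -0.0, -0.4]
gripper_width: 85.1
grasp_force: 0.0
```

Emit:
{"method": "arm_command", "body": {"steps": [0,0,-0.01,0,0,0,-0.02,0,0,0,-0.03,0,0,0,-0.04,0,0,0,-0.03,0,0,0,-0.01,0,0,0,0,0]}}

```text
clock: 10.38
position: [485.5, -5.9, 209.1]
ee_rot: [-0.082, 0.997, 0.0, 0.0]
contact_force: [-0.5, -0.3, -0.9]
gripper_width: 85.2
grasp_force: 0.0
```

Run:
```python
from h import *
off((503,-147,68))
```

```text
t 10.375 p [485.5  -5.9 209.1] tool dxyz [   5.8 -142.1  141. ] yaxis [-0.163  0.987  0.   ] F [-0.5  -0.34 -0.92] w 85.2 g 0.0
```

Emit:
{"method": "arm_command", "body": {"steps": [0,-0.015,0,0,0.001,-0.03,0,0,0.002,-0.035,0,0,0.002,-0.035,0,0,0.001,-0.02,0,0,0,-0.007,0,0,0,0,0.02,0,0,0,0.03,0,0,0,0.03,0,0,0,0.025,0,0,0,0.015,0,0,0,0.01,0,0,0,0.008,0,0,0,0.003,0,0,0,0,0,0,0,0,0]}}

```text
clock: 12.38
position: [503.2, -147.0, 68.3]
ee_rot: [-0.082, 0.997, -0.0, 0.001]
contact_force: [0.5, -0.3, 0.2]
gripper_width: 85.2
grasp_force: 0.0
```

Emit:
{"method": "arm_command", "body": {"steps": [0,0,0,0,0,0,0,0,0,0,0,0,0,0,0,0,0,0,0,0,0,0,0,0,0,0,0,0,0,0,0,0], "grip": 0.05}}

```text
clock: 13.38
position: [503.4, -147.2, 69.0]
ee_rot: [-0.082, 0.997, -0.0, 0.001]
contact_force: [-0.9, 0.3, 6.1]
gripper_width: 63.3
grasp_force: 64.5
```

Emit:
{"method": "arm_command", "body": {"steps": [0,0,-0.005,0,0,0,-0.012,0,0,0,-0.015,0,0,0,-0.015,0,0,0,-0.015,0,0,0,-0.01,0,0,0,-0.003,0,0,0,0,0,0,0,0,0,0,0,0,0]}}

```text
clock: 14.62
position: [502.5, -147.0, 142.2]
ee_rot: [-0.082, 0.997, 0.0, -0.001]
contact_force: [0.4, -0.1, -7.1]
gripper_width: 63.2
grasp_force: 67.6
```

Emit:
{"method": "arm_command", "body": {"steps": [0,0,0,0,0,0,0,0,0,0,0,0,0,0,0,0]}}

```text
clock: 15.12
position: [502.9, -147.0, 142.8]
ee_rot: [-0.082, 0.997, 0.0, 0.0]
contact_force: [0.5, 0.2, -6.2]
gripper_width: 63.0
grasp_force: 67.6
```

Emit:
{"method": "arm_command", "body": {"steps": [0,0,0,0,0,0,0,0,0,0,0,0,0,0,0,0,0,0,0,0,0,0,0,0]}}

```text
clock: 15.88
position: [502.8, -147.0, 142.8]
ee_rot: [-0.082, 0.997, -0.0, -0.0]
contact_force: [0.5, 0.5, -6.4]
gripper_width: 63.1
grasp_force: 67.6
```

The middle tin reads about -6.3 N. Set it back, then lift the right one.

Emit:
{"method": "arm_command", "body": {"steps": [0,0,0.01,0,0,0,0.015,0,0,0,0.015,0,0,0,0.015,0,0,0,0.01,0,0,0,0.005,0,0,0,0.0035,0,0,0,0,0,0,0,0,0]}}

```text
clock: 17.0
position: [503.1, -147.0, 69.7]
ee_rot: [-0.082, 0.997, -0.0, 0.0]
contact_force: [0.8, 0.1, -5.7]
gripper_width: 62.9
grasp_force: 67.6
```

Emit:
{"method": "arm_command", "body": {"steps": [0,0,0,0,0,0,0,0,0,0,0,0,0,0,0,0,0,0,0,0,0,0,0,0], "grip": 0.0854}}

```text
clock: 17.75
position: [502.8, -147.1, 69.3]
ee_rot: [-0.082, 0.997, -0.0, -0.0]
contact_force: [0.9, 0.1, 0.0]
gripper_width: 85.4
grasp_force: 0.0
```

Emit:
{"method": "arm_command", "body": {"steps": [0,0,-0.01,0,0,0,-0.02,0,0,0,-0.03,0,0,0,-0.04,0,0,0,-0.03,0,0,0,-0.01,0,0,0,0,0]}}

```text
clock: 18.62
position: [502.7, -146.9, 209.5]
ee_rot: [-0.082, 0.997, 0.0, 0.0]
contact_force: [0.4, 0.2, 0.2]
gripper_width: 85.2
grasp_force: 0.0
```

Run:
```python
from h import *
off((517,-287,68.5))
```

```text
t 18.625 p [ 502.7 -146.9  209.5] tool dxyz [   8.9 -140.5  141. ] yaxis [-0.163  0.987  0.   ] F [0.42 0.21 0.19] w 85.2 g 0.0
```

Emit:
{"method": "arm_command", "body": {"steps": [0,-0.015,0,0,0.002,-0.03,0,0,0.002,-0.035,0,0,0.003,-0.035,0,0,0.002,-0.02,0,0,0,-0.0055,0,0,0,0,0.02,0,0,0,0.03,0,0,0,0.03,0,0,0,0.025,0,0,0,0.015,0,0,0,0.01,0,0,0,0.008,0,0,0,0.003,0,0,0,0,0,0,0,0,0]}}

```text
clock: 20.62
position: [517.2, -287.3, 68.9]
ee_rot: [-0.082, 0.997, -0.0, 0.001]
contact_force: [0.3, 0.1, 0.3]
gripper_width: 85.2
grasp_force: 0.0
```

Emit:
{"method": "arm_command", "body": {"steps": [0,0,0,0,0,0,0,0,0,0,0,0,0,0,0,0,0,0,0,0,0,0,0,0,0,0,0,0,0,0,0,0], "grip": 0.05}}

```text
clock: 21.62
position: [517.4, -287.3, 69.5]
ee_rot: [-0.082, 0.997, -0.0, 0.001]
contact_force: [-1.4, 2.3, 5.3]
gripper_width: 63.9
grasp_force: 65.1
```

Emit:
{"method": "arm_command", "body": {"steps": [0,0,-0.005,0,0,0,-0.012,0,0,0,-0.015,0,0,0,-0.015,0,0,0,-0.015,0,0,0,-0.01,0,0,0,-0.003,0,0,0,0,0,0,0,0,0,0,0,0,0]}}

```text
clock: 22.88
position: [516.6, -287.0, 142.7]
ee_rot: [-0.082, 0.997, 0.0, -0.001]
contact_force: [0.1, 0.1, -3.1]
gripper_width: 63.4
grasp_force: 66.6
```

Emit:
{"method": "arm_command", "body": {"steps": [0,0,0,0,0,0,0,0,0,0,0,0,0,0,0,0]}}

```text
clock: 23.38
position: [516.9, -287.1, 143.3]
ee_rot: [-0.082, 0.997, -0.0, 0.0]
contact_force: [-0.0, -0.1, -3.6]
gripper_width: 63.4
grasp_force: 66.6
```

Emit:
{"method": "arm_command", "body": {"steps": [0,0,0,0,0,0,0,0,0,0,0,0,0,0,0,0,0,0,0,0,0,0,0,0]}}

```text
clock: 24.12
position: [516.9, -287.1, 143.3]
ee_rot: [-0.082, 0.997, -0.0, -0.0]
contact_force: [0.2, -1.1, -2.7]
gripper_width: 63.6
grasp_force: 66.6
```

The right tin reads about -3 N, so the middle one (about 6.3 N) is heaviest. Set the right tin back and return to the middle.

Emit:
{"method": "arm_command", "body": {"steps": [0,0,0.01,0,0,0,0.015,0,0,0,0.015,0,0,0,0.015,0,0,0,0.01,0,0,0,0.005,0,0,0,0.0035,0,0,0,0,0,0,0,0,0]}}

```text
clock: 25.25
position: [517.1, -287.2, 70.2]
ee_rot: [-0.082, 0.997, -0.0, 0.0]
contact_force: [0.4, 0.5, -2.5]
gripper_width: 63.1
grasp_force: 66.6
```

Emit:
{"method": "arm_command", "body": {"steps": [0,0,0,0,0,0,0,0,0,0,0,0,0,0,0,0,0,0,0,0,0,0,0,0], "grip": 0.0854}}

```text
clock: 26.0
position: [516.9, -287.1, 69.8]
ee_rot: [-0.082, 0.997, -0.0, -0.0]
contact_force: [-0.6, 0.6, -0.6]
gripper_width: 85.4
grasp_force: 0.0
```

Emit:
{"method": "arm_command", "body": {"steps": [0,0,-0.01,0,0,0,-0.02,0,0,0,-0.03,0,0,0,-0.04,0,0,0,-0.03,0,0,0,-0.01,0,0,0,0,0]}}

```text
clock: 26.88
position: [516.8, -287.0, 210.0]
ee_rot: [-0.082, 0.997, 0.0, 0.0]
contact_force: [-0.3, -0.3, 0.7]
gripper_width: 85.4
grasp_force: 0.0
```

Run:
```python
from h import *
off((503,-147,69))
```

```text
t 26.875 p [ 516.8 -287.   210. ] tool dxyz [ -9.1 140.4 141.1] yaxis [-0.163  0.987  0.   ] F [-0.32 -0.29  0.7 ] w 85.4 g 0.0
```

Next, lift the middle tin about 172 mm.

Emit:
{"method": "arm_command", "body": {"steps": [0,0.015,0,0,-0.002,0.03,0,0,-0.002,0.035,0,0,-0.003,0.035,0,0,-0.002,0.02,0,0,0,0.0055,0,0,0,0,0.02,0,0,0,0.03,0,0,0,0.03,0,0,0,0.025,0,0,0,0.015,0,0,0,0.01,0,0,0,0.008,0,0,0,0.003,0,0,0,0,0,0,0,0,0]}}

```text
clock: 28.88
position: [503.2, -147.0, 69.3]
ee_rot: [-0.082, 0.997, -0.0, 0.001]
contact_force: [0.2, -0.3, -1.1]
gripper_width: 85.3
grasp_force: 0.0
```

Emit:
{"method": "arm_command", "body": {"steps": [0,0,0,0,0,0,0,0,0,0,0,0,0,0,0,0,0,0,0,0,0,0,0,0,0,0,0,0,0,0,0,0], "grip": 0.05}}

```text
clock: 29.88
position: [503.3, -147.2, 70.1]
ee_rot: [-0.082, 0.997, -0.0, 0.001]
contact_force: [-1.4, -0.5, 5.8]
gripper_width: 63.1
grasp_force: 64.6
```

Emit:
{"method": "arm_command", "body": {"steps": [0,0,-0.005,0,0,0,-0.012,0,0,0,-0.02,0,0,0,-0.025,0,0,0,-0.025,0,0,0,-0.025,0,0,0,-0.025,0,0,0,-0.02,0,0,0,-0.01,0,0,0,-0.005,0,0,0,0,0,0,0,0,0,0,0,0,0,0,0,0,0,0,0,0,0,0,0,0,0,0,0,0,0,0,0,0,0]}}

```text
clock: 32.12
position: [502.9, -147.0, 240.8]
ee_rot: [-0.082, 0.997, 0.0, 0.0]
contact_force: [-0.1, -0.2, -6.7]
gripper_width: 63.3
grasp_force: 67.6
```

Run:
```python
from h import *
off((503,-147,69))
t=get_image("scene")[:,:,::-1][80:280,200:440];u=get_image("top")[:,:,::-1][130:250,240:440]
cv2.imwrite("pics/l3.png",np.hstack([cv2.resize(t,(400,333)),cv2.resize(u,(400,333))]))
```

```text
t 32.125 p [ 502.9 -147.   240.8] tool dxyz [-1.000e-01 -0.000e+00  1.718e+02] yaxis [-0.163  0.987  0.   ] F [-0.1  -0.24 -6.69] w 63.3 g 67.6
```

View pics/l3.png

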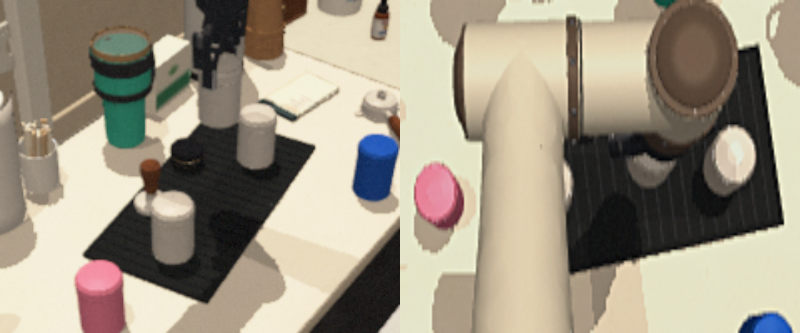

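The crop shows the middle tin held upright at about (218,85). The left tin (172,228) and the right tin (256,137) stand in their places, and the tamper (150,185) and leveller (187,155) have not moved. The lift is about 171 mm. Handing in.

```bash
python3 -c "
from bench import *
print(job_done())"
```

```text
the job is handed in; nothing more can be done
None
```

The middle tin was the heaviest (about 6.3 N, against about 2.2 N left and 3 N right) and is held upright and still about 17 cm above the mat, the other two tins are back in their places, and the job was handed in at about 32 s.

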